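Set a carton gripper's sprung fingers to the fitted format plate

ROBOT

A 6-joint arm with a two-finger parallel gripper is mounted at the origin on the work surface. World frame = base frame: x ahead of the robot, y to its left, z up, the work surface at z = 0. Lengths are in mm, angles in rad, forces in N, time in s.
With the tool pointing down it reaches from about 350 to 925 mm from the base axis. Payload 6.4 kg.
Tool frame: the origin (TCP) lies at the very end of the fingers, on their centre line; the grasp point (between the pads) lies 19 mm behind it; z points along the fingers, y is the line along which they close (so a half turn about z gives the same grasp; the last joint's range is limited). The gripper opens to 94 mm and grips with 3 to 60 N. Pads are 16 mm wide; open, the fingers measure 119 mm over their backs; the gripper's body (75 mm by 177 mm) begins 78 mm behind the grasp point.
Start: joints at [-1.483, 0.245, 1.558, -0, 1.339, -0.174], TCP at [168.237, -627.861, 205.455] pointing down, gripper open.
Joint ranges: [-3.13, 3.13], [-1.02, 2.26], [0.13, 2.54], [-0.95, 4.09], [0.21, 2.88], [-2.74, 2.74]. Speed limits (rad/s): [2.57, 2.57, 3.14, 3.14, 3.14, 3.14].

INTERFACE

Orientations are given as a 3x3 rotation matrix whose columns are the frame's x, y, z axes.
In Python, from station import r, ticket, read_camera, get_calibration gives the robot as it stands (r), with the cameras as plain functions and the job (ticket).
- The arm moves only by the shell command python3 jog.py 'ROWS' [OPENING] [FORCE]. ROWS is rows parted by semicolons, their numbers by spaces, 1 to 20 of them, each of 6 numbers: dx, dy, dz in mm, then a rotation vector rx, ry, rz in rad; each row is the pose to reach, as a shift and turn from the pose commanded when the command began, along the tool's axes at that moment; what a row does not reach only later rows make up. A row lasts 1/10 s, in which the tool goes at most 50 mm and 0.15 rad, less where a joint would pass 70% of its speed; a pose out of reach is approached as far as the arm can. OPENING is the finger opening in mm, set as the command begins (- or left out keeps the last). The fingers move at their own pace and stop on an object; FORCE is the grip in N (left out, the last holds). Time passes only in rows, so rows that do not move let the fingers close. It prints the time, the measured TCP pose, the force, the opening and the grip force at its end.
- r.observe(): the state, without advancing time (a new reading comes with each control period).
- read_camera(name): name is "scene" or "top" or "wrist"; returns the picture (384x512x3 uint8, red, green, blue); there is no depth.
- get_calibration(name): a dict with "vfov" (degrees; the focal length in pixels is half the picture's height over the tangent of half this angle, whatever the lens; pixels are square), "cx", "cy" (the principal point, pixels), "k1" (the pictures are not rectified: a ray, as slopes to the right and down, at radius r is drawn at 1 + k1 r^2 times it, then the intrinsics apply), "world_from_camera" (4x4, takes a point from camera to world coordinates). Camera axes: x right, y down, z forward; pixel columns grow to the right and rows downward; lengths in mm; the calibration is good to about 2 mm. A picture is of the moment at which its call begins: read the wrist's pose just before it. get_calibration takes no time and is no camera call; for the wrist camera it gives the pose at the moment of the call.
- ticket.hand_in(): hands the job in; it is judged then, once.
The state is a dict: "time_s": time; "joint_pos": joint angles; "qvel": joint speeds; "joint_efforts": joint torques, N m; "tcp_pos": TCP position; "eef_rot": TCP orientation; "ft_force": force on the tool from outside, world axes, zero at the start; "ft_torque": the same for the moment, N m; "finger_gap": finger opening in mm; "finger_force": force on a finger pad.
Only numpy, scipy, OpenCV 4.12 (cv2) and the standard library are available. Lean on these libraries where they do the work, as an engineer would, in place of code of your own. Each camera call takes 0.05 s, during which the arm holds its last target. There are 200 camera calls.

TASK

Set the carton gripper for the format plate fitted on the seat in front of its finger tips: crank the black handwheel, over as many grasps as it takes, until the ends of both finger tips stand over the plate's black cross line. Then squeeze the two sprung fingers together at their brass pads until the tips are as far apart as the plate's two long black lines, each tip over its own line, and hold that gap steady; the program finishes while still holding them, so that a mate can lock the stop screw. Never squeeze the tips nearly shut, and leave the loose things on and around the fixture alone.

Things in the scene. Friction and masses are not known exactly. Their poses are not given: they have to be found in the camera images.
- fixture: green bench setting slide for a carton gripper, fixed. Base plate 16 mm thick, x = -90 to +160, y = -170 to +170 mm; origin on the bench below the slide's centre line, z up. The carriage (grey finger block, top 90 mm high) runs along its +y at x = 0. Handwheel at x = -60, y = -110 mm, the highest part (142 mm). Shelf for spare plates, 50 mm high, at x = 66 to 158, y = -170 to +20 mm
- seat (a point): middle of the top of the plate seat (86 x 70 mm, 50 mm high), on which the fitted format plate lies; at x = 0, y = 133 mm of the fixture
- handwheel: round black ribbed handwheel, 66 mm across, 24 mm deep, on an upright shaft; origin on the axis at its underside, 118 mm up; a white line on top marks its own +y. Turned anticlockwise seen from above it drives the carriage and fingers along the fixture's +y, 10 mm per radian; about 2.7 to 4.3 rad are needed, and it has travel to spare. Stiff (0.3 N m); stays where it is left
- handwheel_grip (a point): point on the handwheel's axis at half its depth, 130 mm above the bench; within 100 mm round it nothing else is higher than 110 mm, so it can be gripped across its 66 mm from above at any yaw
- finger_near: the sprung steel finger on the fixture's -x (robot's) side: a leaf 16 mm high (62 to 78 mm above the bench), 140 mm long. Origin: its root on the carriage, where it bends as about a hinge (6 N m/rad: about 5 N at the pad at the marked gap); its y runs from root to tip. The brass pad is 90 mm from the root, so the tip moves 1.56 times as far as the pad. Let go, it springs open
- finger_far: the other sprung finger (fixture +x side), the mirror image of finger_near
- tip_near (a point): lower end corner of finger_near's tip on its inner face, 61 mm above the bench (6 mm above the plate). The tip gap is the distance from here to tip_far, 40 mm when free. It is to stand over the crossing of the cross line and the long line of its side
- tip_far (a point): the same for finger_far
- pad_near (a point): centre of the outer face of finger_near's brass pad (24 mm along the finger, 16 mm high), 70 mm above the bench. Over their outer faces the two pads measure 49 mm when free and about 34, 37 or 40 mm at the 16, 21 or 26 mm gap. Within 50 mm of the pads nothing but the fingers is higher than 56 mm
- pad_far (a point): the same for finger_far
- plate_blue: white format plate, blue end strip, 70 (x) x 44 (y) x 5 mm, fixed, axes as the fixture's. Origin: on its underside, below the middle of its black cross line (which runs along x at y = 0). Its two long black lines run along y at x = -8.0 and +8.0 mm (16 mm apart). It is the fitted one if it is on the seat (fixture x = 0, y = 120 to 140 mm), else a spare on the shelf (fixture x = 112 mm)
- plate_yellow: white format plate, yellow end strip, 70 (x) x 44 (y) x 5 mm, fixed, axes as the fixture's. Origin: on its underside, below the middle of its black cross line (which runs along x at y = 0). Its two long black lines run along y at x = -10.5 and +10.5 mm (21 mm apart). It is the fitted one if it is on the seat (fixture x = 0, y = 120 to 140 mm), else a spare on the shelf (fixture x = 112 mm)
- plate_red: white format plate, red end strip, 70 (x) x 44 (y) x 5 mm, fixed, axes as the fixture's. Origin: on its underside, below the middle of its black cross line (which runs along x at y = 0). Its two long black lines run along y at x = -13.0 and +13.0 mm (26 mm apart). It is the fitted one if it is on the seat (fixture x = 0, y = 120 to 140 mm), else a spare on the shelf (fixture x = 112 mm)
- sample_carton: a single 62 x 44 x 21 mm carton lying on the fixture's base plate beside the plate seat; leave alone; origin at the centre of its underside
- spanner: 150 mm open-ended spanner lying on the fixture's base plate along its robot-side edge, under 15 mm thick; leave alone; origin at about its middle, on its underside
- carton_bundle: bundle of twelve cartons, 125 x 133 x 43 mm, on the bench; leave alone; origin at the centre of its underside
- loose_carton: single carton 62 x 44 x 21 mm on the bench; leave alone; origin at the centre of its underside
- screwdriver: 190 mm screwdriver on the bench; leave alone; origin at about its middle, on its underside
- tape_roll: roll of brown tape, 96 mm across, 45 mm high, on the bench; leave alone; origin at the centre of its underside
- oil_bottle: yellow oil bottle, 44 mm across, 120 mm high, on the bench; leave alone; origin at the centre of its underside
- parts_tray: grey parts tray 110 x 160 x 30 mm on the bench; leave alone; origin at the centre of its underside

How it is judged:
By the outcome, as a careful person would: the job done as asked, in the order asked, and still so for the second after the job is handed in, while the arm keeps its last pose, push and grip.
It also fails if it takes over 67 s, if anything falls off the work surface, if the arm or the gripper's body presses on something with over 40 N, if the wrist force passes 120 N, or if a joint passes its speed limit or range.

## Working session

There is one attempt and no reset: what is moved stays moved. The work goes in short steps, Python scripts to look and compute and a shell command to move; the robot and the scene stay as the last step left them, time stands still between calls to the robot, and variables do not carry over. Pictures are saved under pics/ and viewed, at most 13 in all, crops included, and the job is handed in when it is done.

```bash
ls; mkdir -p pics
python3 - <<'E'
from station import r, ticket, read_camera, get_calibration
import cv2
for n in("scene","top"):
    c=get_calibration(n);print(n,c)
    cv2.imwrite(f"pics/{n}0.png",read_camera(n)[:,:,::-1])
s=r.observe();print(s["time_s"],s["tcp_pos"],s["eef_rot"])
E
```

```text
jog.py
pics
station.py
scene {'vfov': 45.25844667499841, 'cx': 255.91919780634385, 'cy': 191.03233377407545, 'k1': -0.06150568451991601, 'world_from_camera': array([[ 8.12964011e-01,  3.78682829e-01, -4.42367305e-01,
         1.19087394e+03],
       [ 5.81995709e-01, -5.53498619e-01,  5.95751856e-01,
        -9.58632290e+02],
       [-1.92486941e-02, -7.41780691e-01, -6.70366239e-01,
         1.20183370e+03],
       [ 0.00000000e+00,  0.00000000e+00,  0.00000000e+00,
         1.00000000e+00]])}
top {'vfov': 47.35523576643446, 'cx': 258.9905476723721, 'cy': 190.1437591583423, 'k1': 0.0019711078623102824, 'world_from_camera': array([[-1.75927918e-02, -9.95947862e-01,  8.81949483e-02,
         3.99738291e+02],
       [-9.99689782e-01,  1.59660927e-02, -1.91160418e-02,
         2.60064475e+01],
       [ 1.76304523e-02, -8.85038932e-02, -9.95919790e-01,
         1.29197284e+03],
       [ 0.00000000e+00,  0.00000000e+00,  0.00000000e+00,
         1.00000000e+00]])}
0.1 [ 168.18354814 -627.28378086  204.44747091] [[ 9.65931100e-01  2.58799313e-01 -1.56855399e-04]
 [ 2.58799176e-01 -9.65929510e-01  1.78016394e-03]
 [ 3.09193947e-04 -1.76010977e-03 -9.99998403e-01]]
```

View pics/scene0.png

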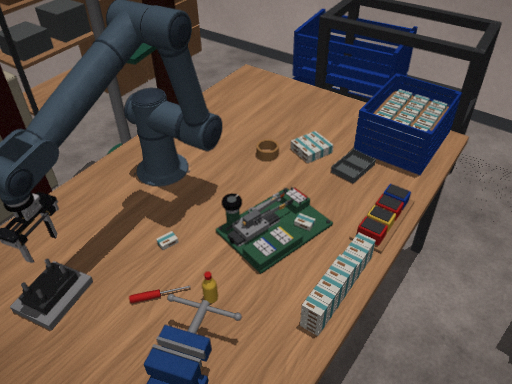

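View pics/top0.png

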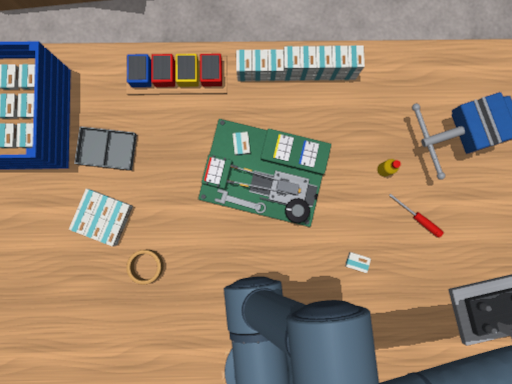

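The scene picture shows the fixture in mid-bench. In the top picture its corners are at about (221,121), (331,145), (310,226) and (199,197). The handwheel is at (297,211), and the plate on the seat, near (215,171), has a red strip.

```bash
cat > h.py <<'E'
import numpy as np, cv2
from station import r, ticket, read_camera, get_calibration
def cam(n):
    c=get_calibration(n);f=192/np.tan(np.radians(c["vfov"])/2)
    return np.array([[f,0,c["cx"]],[0,f,c["cy"]],[0,0,1]]),np.array([c["k1"],0,0,0,0.]),c["world_from_camera"]
def ray(C,uv,z):
    K,d,T=C
    p=cv2.undistortPoints(np.array(uv,float).reshape(-1,1,2),K,d).reshape(-1,2)
    v=np.c_[p,np.ones(len(p))]@T[:3,:3].T;o=T[:3,3]
    return o+v*((np.asarray(z)-o[2])/v[:,2])[:,None]
def proj(C,P):
    K,d,T=C;R=T[:3,:3].T
    return cv2.projectPoints(np.array(P,float).reshape(-1,1,3),cv2.Rodrigues(R)[0],-R@T[:3,3],K,d)[0].reshape(-1,2)
E
python3 - <<'E'
from h import *
im=cv2.imread("pics/top0.png");C=cam("top")
hsv=cv2.cvtColor(im,cv2.COLOR_BGR2HSV)
m=cv2.inRange(hsv,(50,80,20),(85,255,255));m[:100]=0;m[240:]=0;m[:,:180]=0;m[:,350:]=0
m=cv2.morphologyEx(m,cv2.MORPH_OPEN,np.ones((3,3)))
pts=cv2.findNonZero(m)
box=cv2.boxPoints(cv2.minAreaRect(cv2.convexHull(pts)));print(box)
P=ray(C,box,np.full(4,16));print(P)
w=ray(C,[[297,211]],[142.]);print(w)
E
```

```text
[[198.07677  198.79976 ]
 [218.4585   116.140465]
 [330.96088  143.88078 ]
 [310.57916  226.54007 ]]
[[ 490.26265508  179.44937051   16.        ]
 [ 734.95288096  117.84195303   16.        ]
 [ 646.87983592 -214.11032257   16.        ]
 [ 403.99228396 -146.76917645   16.        ]]
[[444.91326466 -95.0656179  142.        ]]
```

```bash
python3 - <<'E'
from h import *
K,d,T=cam("wrist");s=r.observe();R=np.array(s["eef_rot"])
print(K,d,R.T@T[:3,:3],R.T@(T[:3,3]-s["tcp_pos"]))
E
python3 jog.py '30 -32 -40 0 0 0;62 -65 -80 0 0 0;95 -100 -120 0 0 0;127 -133 -160 0 0 0;160 -166 -180 0 0 0;192 -200 -180 0 0 0;224 -233 -180 0 0 0;256 -267 -180 0 0 0;288 -300 -180 0 0 0;320 -333 -180 0 0 0;352 -367 -180 0 0 0;384 -400 -180 0 0 0;416 -433 -180 0 0 0;448 -467 -180 0 0 0;448 -467 -180 0 0 0;448 -467 -180 0 0 0'
```

```text
[[338.48529879   0.         254.25266049]
 [  0.         338.48529879 189.99128289]
 [  0.           0.           1.        ]] [-0.09428625  0.          0.          0.          0.        ] [[ 5.97802806e-04 -9.61660874e-01 -2.74240783e-01]
 [ 9.99999371e-01  3.14741726e-04  1.07616243e-03]
 [-9.48588283e-04 -2.74241254e-01  9.61660457e-01]] [ 8.01334090e+01 -1.09856029e-01 -1.79347443e+02]
time_s: 1.7
tcp_pos: [480.2, -59.7, 384.9]
eef_rot: [[0.965, 0.262, -0.001], [0.262, -0.965, 0.0], [-0.001, -0.0, -1.0]]
ft_force: [-0.4, 0.2, 0.1]
finger_gap: 93.9
finger_force: 0.0
```

Run:
```python
from h import *
C=cam("wrist");np.savez("pics/w1.npz",K=C[0],d=C[1],T=C[2])
cv2.imwrite("pics/w1.png",read_camera("wrist")[:,:,::-1])
```

```text
(no output)
```

View pics/w1.png

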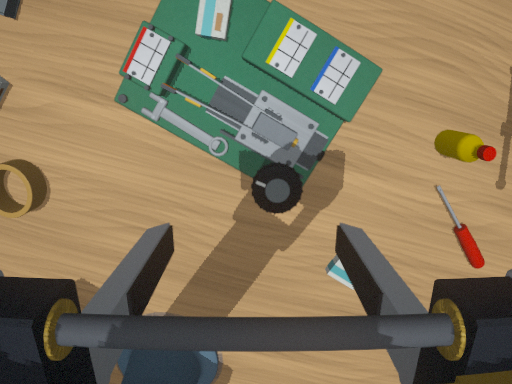

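The wrist view shows the red plate fitted at about (147,56). The tips are near (180,60) and (165,90), and the wheel is at (277,187).

Run:
```python
from h import *
f=np.load("pics/w1.npz");C=f["K"],f["d"],f["T"]
im=cv2.imread("pics/w1.png");hsv=cv2.cvtColor(im,cv2.COLOR_BGR2HSV)
m=(cv2.inRange(im,(0,0,0),(45,45,45)));m[:155]=0;m[220:]=0;m[:,:240]=0;m[:,308:]=0
m=cv2.morphologyEx(m,cv2.MORPH_OPEN,np.ones((5,5)))
c=max(cv2.findContours(m,0,1)[0],key=cv2.contourArea);e=cv2.minEnclosingCircle(c);print(e,cv2.fitEllipse(cv2.convexHull(c)))
print("wheel",ray(C,[e[0]],[142.]))
p=[[147,56],[180,60],[165,90]];print(ray(C,p,[55,61,61]))
crop=cv2.resize(im[5:205,105:335],None,fx=3,fy=3,interpolation=cv2.INTER_CUBIC);cv2.imwrite("pics/w1c.png",crop)
```

```text
((276.7364807128906, 187.55404663085938), 25.559213638305664) ((276.7156677246094, 187.12118530273438), (49.115753173828125, 49.88705825805664), 30.249181747436523)
wheel [[451.92795175 -97.73875257 142.        ]]
[[570.08510433 124.35130596  55.        ]
 [576.10477833  75.21282144  61.        ]
 [530.03572045  87.35035366  61.        ]]
```

View pics/w1c.png

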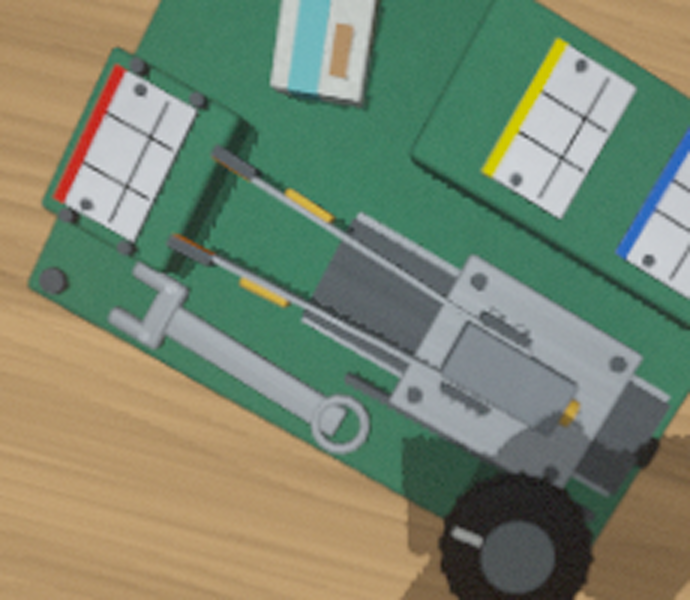

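The crop shows the red plate's cross line running from about (167,100) to (110,222). The tip ends are at about (216,155) and (172,241), and the wheel's white mark points towards the plate.

Run:
```python
from h import *
f=np.load("pics/w1.npz");C=f["K"],f["d"],f["T"]
g=lambda p,z:ray(C,np.array(p)/3+[104.7,4.7],z)
a=g([[167,100],[110,222]],[55,55]);t=g([[216,155],[172,241]],[78,78])
w=np.array([451.93,-97.74])
print(a,t)
m=a.mean(0)[:2];ux=a[0]-a[1];print("yaw line",np.arctan2(ux[1],ux[0]),np.linalg.norm(ux))
# yaw from wheel(-60,-110) to plate origin (0, yc)
v=m-w
d=np.hypot(*v);yc=-110+np.sqrt(d*d-3600);yaw=np.arctan2(v[1],v[0])-np.arctan2(yc+110,60)
print("yc",yc,"yaw",yaw)
R=np.array([[np.cos(yaw),-np.sin(yaw)],[np.sin(yaw),np.cos(yaw)]]);O=w-R@[-60,-110];print("O",O)
for q in (a,t):print((q[:,:2]-O)@R)
s=r.observe();print(s["tcp_pos"],s["eef_rot"],s["joint_pos"])
```

```text
[[598.89990844 110.61934264  55.        ]
 [536.87357824 126.11482083  55.        ]] [[579.04018416  76.83830189  78.        ]
 [536.54876957  88.55183743  78.        ]]
yaw line -0.24481016044714096 63.93258545226702
yc 127.79873233701417 yaw -0.24531887612912917
O [536.84881908  -5.60534764]
[[ 31.96628859 127.81499409]
 [-31.96628859 127.78247058]]
[[ 20.9054208   90.2221149 ]
 [-23.15861348  91.26524066]]
[479.90499182 -60.81543346 385.00341561] [[ 9.65713011e-01  2.59609872e-01 -1.04617784e-03]
 [ 2.59609885e-01 -9.65713566e-01 -1.25078941e-04]
 [-1.04277986e-03 -1.50807747e-04 -9.99999445e-01]] [-3.60685705e-01 -2.44624898e-01  1.72708849e+00 -4.88187367e-04
  1.66006377e+00  9.47449044e-01]
```

```bash
python3 jog.py '-5 4 25 0 0 0.14;-10 8 50 0 0 0.28;-15 12 75 0 0 0.42;-20 16 100 0 0 0.56;-25 20 130 0 0 0.7;-30 24 160 0 0 0.84;-36.6 28.4 190 0 0 0.98;-36.6 28.4 210 0 0 1.1;-36.6 28.4 215 0 0 1.2;-36.6 28.4 215 0 0 1.2;-36.6 28.4 215 0 0 1.2' 94 3
python3 - <<'E'
from h import *
s=r.observe();R=np.array(s["eef_rot"]);print(s["joint_pos"],s["tcp_pos"],R.T@(np.array([451.93,-97.74,115])-s["tcp_pos"]))
E
```

```text
time_s: 2.85
tcp_pos: [451.9, -99.0, 170.9]
eef_rot: [[0.591, -0.807, 0.0], [-0.807, -0.591, -0.0], [0.001, -0.0, -1.0]]
ft_force: [0.4, 0.4, 0.1]
finger_gap: 94.3
finger_force: 0.0
[-4.61382914e-01 -1.75235949e-01  2.05490093e+00 -1.56133674e-04
  1.26132286e+00  2.04779243e+00] [451.92909699 -98.98459141 170.86430145] [-1.03715065 -0.7283193  55.8637902 ]
```

```bash
python3 jog.py '-0.5 -0.4 20 0 0 0;-1 -0.7 40 0 0 0;-1 -0.7 52 0 0 0;-1 -0.7 56 0 0 0;-1 -0.7 56 0 0 0' 94 3
python3 jog.py '0 0 0 0 0 0;0 0 0 0 0 0;0 0 0 0 0 0;0 0 0 0 0 0;0 0 0 0 0 0;0 0 0 0 0 0;0 0 0 0 0 0;0 0 0 0 0 0' 60 30
```

```text
time_s: 3.35
tcp_pos: [452.1, -96.7, 114.6]
eef_rot: [[0.591, -0.806, -0.0], [-0.806, -0.591, -0.0], [-0.0, 0.0, -1.0]]
ft_force: [-0.1, -0.2, -0.0]
finger_gap: 94.1
finger_force: 0.0
time_s: 4.15
tcp_pos: [449.2, -99.1, 114.8]
eef_rot: [[0.593, -0.805, -0.009], [-0.805, -0.593, -0.006], [-0.0, 0.011, -1.0]]
ft_force: [-14.2, -9.2, 7.5]
finger_gap: 65.3
finger_force: 30.0
```

```bash
python3 jog.py '0 2 0 0 0 0;0 3.5 0 0 0 0;0 3.5 0 0 0 0;0 3.5 0 0 0 0'
```

```text
time_s: 4.55
tcp_pos: [449.1, -99.1, 114.8]
eef_rot: [[0.592, -0.806, -0.001], [-0.806, -0.592, -0.002], [0.001, 0.002, -1.0]]
ft_force: [-2.4, -3.0, 3.5]
finger_gap: 65.2
finger_force: 30.0
```

```bash
python3 jog.py '0 0.3 0 0 0 -0.12;0 0.3 0 0 0 -0.25;0 0.3 0 0 0 -0.38;0 0.3 0 0 0 -0.5;0 0.3 0 0 0 -0.62;0 0.3 0 0 0 -0.75;0 0.3 0 0 0 -0.88;0 0.3 0 0 0 -1;0 0.3 0 0 0 -1.12;0 0.3 0 0 0 -1.25;0 0.3 0 0 0 -1.38;0 0.3 0 0 0 -1.5;0 0.3 0 0 0 -1.5;0 0.3 0 0 0 -1.5'
```

```text
time_s: 5.95
tcp_pos: [449.5, -97.9, 114.7]
eef_rot: [[0.847, 0.531, 0.001], [0.531, -0.847, 0.001], [0.002, -0.0, -1.0]]
ft_force: [-1.9, 4.8, 4.0]
finger_gap: 65.9
finger_force: 30.0
```

```bash
python3 jog.py '0 0 0 0 0 -0.12;0 0 0 0 0 -0.25;0 0 0 0 0 -0.38;0 0 0 0 0 -0.5;0 0 0 0 0 -0.62;0 0 0 0 0 -0.75;0 0 0 0 0 -0.88;0 0 0 0 0 -1;0 0 0 0 0 -1.12;0 0 0 0 0 -1.25;0 0 0 0 0 -1.38;0 0 0 0 0 -1.5;0 0 0 0 0 -1.62;0 0 0 0 0 -1.75;0 0 0 0 0 -1.88;0 0 0 0 0 -2;0 0 0 0 0 -2.1;0 0 0 0 0 -2.1;0 0 0 0 0 -2.1'
python3 - <<'E'
from h import *
print(r.observe()["joint_pos"])
for n in("top","wrist"):
    C=cam(n);np.savez(f"pics/{n}2.npz",K=C[0],d=C[1],T=C[2])
    cv2.imwrite(f"pics/{n}2.png",read_camera(n)[:,:,::-1])
a=cv2.imread("pics/top2.png");b=cv2.imread("pics/wrist2.png")
a=cv2.resize(a[100:240,180:350],(512,422),interpolation=cv2.INTER_CUBIC)
cv2.imwrite("pics/both2.png",cv2.resize(np.hstack([a[:384],b]),(800,300)))
E
```

```text
time_s: 7.85
tcp_pos: [447.9, -97.8, 114.7]
eef_rot: [[-0.886, 0.464, -0.003], [0.464, 0.886, 0.003], [0.005, 0.001, -1.0]]
ft_force: [-9.4, 1.9, 8.7]
finger_gap: 65.0
finger_force: 30.0
[-4.63960306e-01 -1.06167666e-01  2.10481148e+00  1.33940444e-03
  1.14745173e+00 -1.55257773e+00]
```

View pics/both2.png

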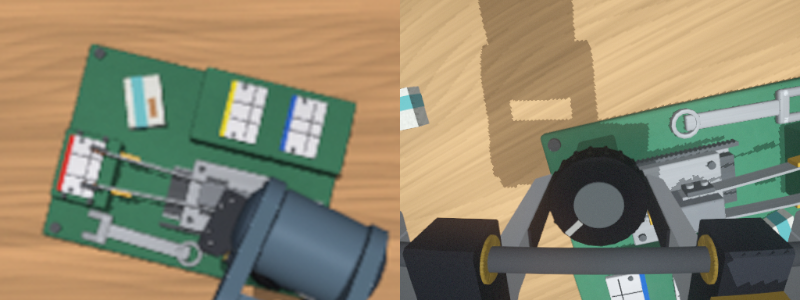

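The top crop shows the tips now standing over the red plate. The wrist view shows the wheel gripped squarely. Next I release, lift and look from above the pads.

```bash
python3 jog.py '0 0 0 0 0 0;0 0 0 0 0 0;0 0 0 0 0 0;0 0 0 0 0 0;0 0 0 0 0 0;0 0 -20 0 0 0;0 0 -50 0 0 0' 94 3
python3 jog.py '-2 20 0 0 0 0.13;-4 40 0 0 0 0.27;-5 60 0 0 0 0.4;-7 80 0 0 0 0.53;-9 100 0 0 0 0.67;-10 120 0 0 0 0.8;-12 140 0 0 0 0.93;-14 160 0 0 0 1.07;-15 180 0 0 0 1.2;-16.6 196.7 0 0 0 1.333;-16.6 196.7 10 0 0 1.333;-16.6 196.7 14 0 0 1.333;-16.6 196.7 14 0 0 1.333'
python3 - <<'E'
from h import *
n="wrist";C=cam(n);np.savez(f"pics/{n}3.npz",K=C[0],d=C[1],T=C[2])
cv2.imwrite(f"pics/{n}3.png",read_camera(n)[:,:,::-1])
E
```

```text
time_s: 8.65
tcp_pos: [447.6, -98.1, 163.2]
eef_rot: [[-0.887, 0.462, -0.004], [0.462, 0.887, 0.002], [0.005, 0.0, -1.0]]
ft_force: [-0.1, -0.5, -0.0]
finger_gap: 93.8
finger_force: 0.0
time_s: 9.95
tcp_pos: [553.2, 67.6, 148.8]
eef_rot: [[0.238, 0.971, -0.003], [0.971, -0.238, 0.0], [-0.001, -0.003, -1.0]]
ft_force: [-0.7, 0.4, 0.3]
finger_gap: 94.4
finger_force: 0.0
```

View pics/wrist3.png

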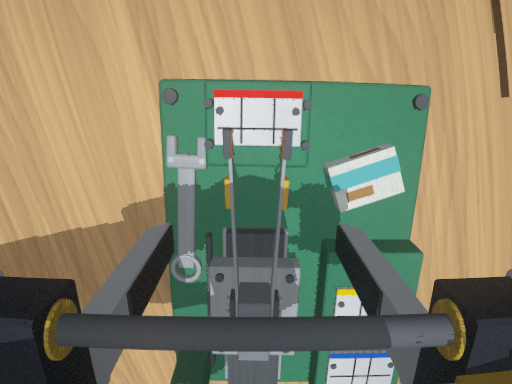

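The wrist view shows the cross line near row 129, tip ends near (227,130) and (287,130), and brass pads near (228,193) and (285,193). I'll enlarge it.

Run:
```python
from h import *
im=cv2.imread("pics/wrist3.png")
cv2.imwrite("pics/c3.png",cv2.resize(im[85:165,205:312],None,fx=7,fy=7,interpolation=cv2.INTER_CUBIC))
f=np.load("pics/wrist3.npz");C=f["K"],f["d"],f["T"]
print(C[2][:3,3])
yaw=-.245;R=np.array([[np.cos(yaw),-np.sin(yaw)],[np.sin(yaw),np.cos(yaw)]])
a=ray(C,[[215,129],[300,130]],[55,55]);print(a,R.T@(a[1]-a[0])[:2])
# pixels per mm
p=a.mean(0);e=R@[0,1];print(proj(C,[p,p+[e[0]*5,e[1]*5,0],p+[0,0,6],p+[0,0,23]]))
```

```text
[573.11223803 145.21234555 328.10596517]
[[535.21698281 126.33500553  55.        ]
 [601.2397054  109.38546709  55.        ]] [68.16232523 -0.42915094]
[[257.512979   129.40892396]
 [257.55740269 123.10939424]
 [257.56063291 130.19010296]
 [257.7077115  132.60187546]]
```

View pics/c3.png

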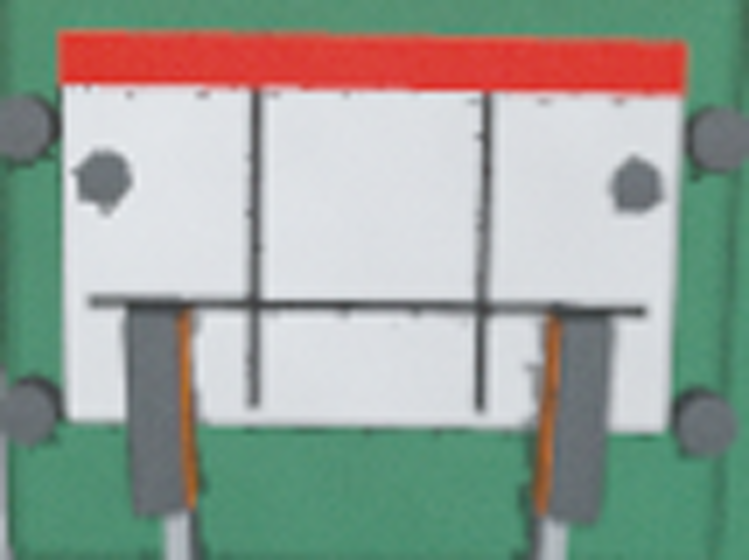

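The enlarged crop shows the long lines at x≈252 and 482, and the cross line at row 300 to 309. The tip ends are right at the line's lower edge.

Run:
```python
from h import *
g=cv2.cvtColor(cv2.imread("pics/wrist3.png"),cv2.COLOR_BGR2GRAY)
print("rows 124..135")
for c in (219,220,225,226,227,228,229,236,255,270,286,287,288,289,290,295):print(c,g[124:139,c])
```

```text
rows 124..135
219 [223 224 214 139 124 202 223 221 223 221 222 222 221 220 221]
220 [225 223 214 141 124 200 223 223 223 221 222 222 221 221 222]
225 [225 225 214 140  71  84 109 110 112 110 111 111 114 111 110]
226 [225 224 214 145  71  84 108 112 111 110 114 114 110 111 111]
227 [225 225 214 143  68  82 108 110 113 112 113 114 113 112 114]
228 [224 224 213 144  71  82 108 114 113 112 113 114 114 114 111]
229 [225 223 212 143  68  80 101 113 111 113 112 109 111 113 108]
236 [224 225 218 177 102 182 224 224 222 221 220 220 221 220 220]
255 [222 222 223 203  77 161 222 222 222 223 223 223 222 223 222]
270 [221 221 220 204 105 131 197 214 218 219 220 218 220 220 219]
286 [219 219 219 207 140  70  82 111 113 113 114 112 112 112 115]
287 [220 218 220 210 152  73  81 109 116 115 111 112 114 109 112]
288 [219 219 220 213 169  70  84 109 113 111 112 108 112 111 114]
289 [219 219 218 214 175  70  83 109 114 111 112 111 113 112 108]
290 [220 220 219 213 173  68  82 109 113 112 114 115 114 112 111]
295 [220 221 219 214 176  89 168 218 217 218 217 217 217 218 217]
```

```bash
python3 jog.py '-10 0 15 0 0 0;-20 0 30 0 0 0;-27 0 38 0 0 0;-27 0 38 0 0 0;-27 0 38 0 0 0'
python3 - <<'E'
from h import *
n="wrist";C=cam(n);np.savez(f"pics/{n}4.npz",K=C[0],d=C[1],T=C[2])
cv2.imwrite(f"pics/{n}4.png",read_camera(n)[:,:,::-1])
im=cv2.imread("pics/wrist4.png");g=cv2.cvtColor(im,cv2.COLOR_BGR2GRAY)
q=proj(C,[[568.2,117.9,55],[568.2,117.9,61],[568.2,117.9,78]]);print(q)
v=int(q[0,1]);u=int(q[0,0])
cv2.imwrite("pics/c4.png",cv2.resize(im[v-38:v+38,u-55:u+55],None,fx=7,fy=7,interpolation=cv2.INTER_CUBIC))
print(u-55,v-38)
E
```

```text
time_s: 10.5
tcp_pos: [547.9, 41.5, 112.2]
eef_rot: [[0.24, 0.971, -0.0], [0.971, -0.24, 0.0], [0.0, -0.001, -1.0]]
ft_force: [0.6, -0.4, 0.5]
finger_gap: 93.9
finger_force: 0.0
[[255.88636198  95.56274031]
 [255.92260229  95.60075975]
 [256.0363328   95.72007661]]
200 57
```

View pics/c4.png

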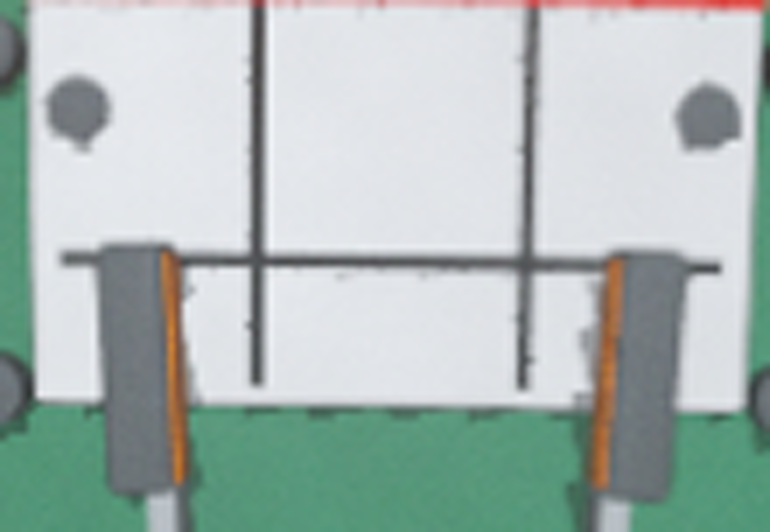

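The view from straight above shows the tip ends at rows 243 and 250, and the line at rows 259 and 266. That is about 1.5 mm of overshoot, so I'll turn the wheel back by about 0.145 rad.

```bash
python3 jog.py '0 0 -25 0 0 0;-10 -4 -48 0 0 0;-40 -16 -50 0 0 0;-80 -31 -50 0 0 0;-120 -47 -50 0 0 0;-150 -59 -50 0 0 0;-159.8 -62.8 -50 0 0 0;-159.8 -62.8 -40 0 0 0;-159.8 -62.8 -20 0 0 0;-159.8 -62.8 -5 0 0 0;-159.8 -62.8 -3 0 0 0;-159.8 -62.8 -3 0 0 0;-159.8 -62.8 -3 0 0 0'
python3 jog.py '0 0 0 0 0 0;0 0 0 0 0 0;0 0 0 0 0 0;0 0 0 0 0 0;0 0 0 0 0 0;0 0 0 0 0 0;0 0 0 0 0 0' 60 30
```

```text
time_s: 11.85
tcp_pos: [449.7, -97.9, 116.1]
eef_rot: [[0.239, 0.971, 0.001], [0.971, -0.239, -0.0], [-0.0, 0.001, -1.0]]
ft_force: [-0.4, 0.3, 0.5]
finger_gap: 94.4
finger_force: 0.0
time_s: 12.55
tcp_pos: [448.7, -98.3, 115.7]
eef_rot: [[0.24, 0.971, -0.0], [0.971, -0.24, 0.0], [-0.0, -0.0, -1.0]]
ft_force: [-1.9, 0.5, 4.4]
finger_gap: 65.5
finger_force: 30.0
```

```bash
python3 jog.py '0 0 0 0 0 0.05;0 0 0 0 0 0.1;0 0 0 0 0 0.15;0 0 0 0 0 0.15;0 0 0 0 0 0.15'
python3 jog.py '0 0 0 0 0 0;0 0 0 0 0 0;0 0 0 0 0 0;0 0 0 0 0 0;0 0 0 0 0 0;0 0 -20 0 0 -0.08;0 0 -50 0 0 -0.15;0 0 -50 0 0 -0.15' 94 3
python3 - <<'E'
from h import *
s=r.observe();R=np.array(s["eef_rot"]);print(R.T@(np.array([547.9,41.5,112])-s["tcp_pos"]),R)
E
```

```text
time_s: 13.05
tcp_pos: [448.7, -98.3, 115.7]
eef_rot: [[0.382, 0.924, -0.0], [0.924, -0.382, 0.0], [0.0, -0.0, -1.0]]
ft_force: [-2.5, 1.2, 4.6]
finger_gap: 65.5
finger_force: 30.0
time_s: 13.85
tcp_pos: [451.3, -99.4, 169.4]
eef_rot: [[0.239, 0.971, 0.007], [0.971, -0.239, -0.003], [-0.002, 0.008, -1.0]]
ft_force: [0.1, -0.2, 0.6]
finger_gap: 94.3
finger_force: 0.0
[159.99627095  59.72852761  57.56979446] [[ 0.23895913  0.97100464  0.00696528]
 [ 0.97102828 -0.23894069 -0.00338156]
 [-0.00161922  0.00757154 -0.99997002]]
```

```bash
python3 jog.py '10 4 0 0 0 0;40 16 0 0 0 0;80 31 0 0 0 0;120 47 0 0 0 0;150 60 0 0 0 0.014;159.8 63.3 20 0 0 0.014;159.8 63.3 40 0 0 0.014;159.8 63.3 53 0 0 0.014;159.8 63.3 53 0 0 0.014;159.8 63.3 53 0 0 0.014;159.8 63.3 53 0 0 0.014'
python3 - <<'E'
from h import *
n="wrist";C=cam(n);np.savez(f"pics/{n}5.npz",K=C[0],d=C[1],T=C[2])
cv2.imwrite(f"pics/{n}5.png",read_camera(n)[:,:,::-1])
im=cv2.imread("pics/wrist5.png");g=cv2.cvtColor(im,cv2.COLOR_BGR2GRAY)
print(proj(C,[[568.2,117.9,55],[568.2,117.9,78]]),cam("wrist")[0][0,2])
v=int(proj(C,[[568.2,117.9,55]])[0,1])
cv2.imwrite("pics/c5.png",cv2.resize(im[v-30:v+30,200:310],None,fx=7,fy=7,interpolation=cv2.INTER_CUBIC));print(v-30)
for c in range(208,306,3):print(c,g[v-7:v+10,c])
E
```

```text
time_s: 14.95
tcp_pos: [549.2, 41.5, 113.4]
eef_rot: [[0.254, 0.967, 0.002], [0.967, -0.254, -0.0], [0.0, 0.002, -1.0]]
ft_force: [0.4, -1.1, 0.2]
finger_gap: 94.0
finger_force: 0.0
[[252.31440833  96.05361917]
 [252.16173882  96.25598022]] 254.25266049432292
66
208 [229 230 229 229 214 154  65 204 228 228 228 228 227 227 227 227 227]
211 [230 230 229 230 214 150  81 106 116 116 114 114 115 113 115 115 110]
214 [229 230 231 230 213 150  95 110 117 117 115 118 120 118 117 115 116]
217 [230 230 229 229 211 144  98 120 121 122 122 120 120 119 122 120 120]
220 [230 229 230 229 213 143  72  76 105 110 126 129 131 131 129 148 149]
223 [228 230 229 229 210 140  70 213 188 163 162 163 222 228 227 227 227]
226 [230 229 229 230 212 140  72 151 220 229 228 229 228 227 227 227 228]
229 [229 230 230 231 211 140  70 216 230 229 229 227 228 227 228 226 227]
232 [ 76  72  72  74  72  80  81  76  73 105 111 114 110 113 110 110 112]
235 [229 231 230 231 212 137  72 217 231 230 231 230 230 230 228 228 228]
238 [230 229 229 230 210 136  73 218 232 231 230 230 230 229 230 229 229]
241 [228 229 229 230 20
[... 904 characters left out ...]
5 226 225 224 224 225 225 225 224]
280 [226 225 226 225 206 136  72 210 181 196 204 205 204 204 204 164 157]
283 [224 226 225 225 205 137  73  84 106 121 124 111 111 116 108 107 109]
286 [225 225 226 225 207 140  95 117 120 120 121 122 121 121 119 119 122]
289 [224 224 225 226 206 141  93 113 118 118 118 119 121 119 120 118 114]
292 [224 226 225 225 207 145  81 105 114 115 114 111 109 116 112 108 111]
295 [226 226 224 225 209 145  64 185 219 223 224 224 224 223 223 224 223]
298 [225 227 227 226 210 157 101 205 226 224 224 225 223 223 224 222 223]
301 [225 225 225 227 228 227 227 227 227 226 224 224 224 223 222 220 220]
304 [125 124 125 126 127 126 129 127 127 128 129 127 129 127 127 128 126]
```

View pics/c5.png

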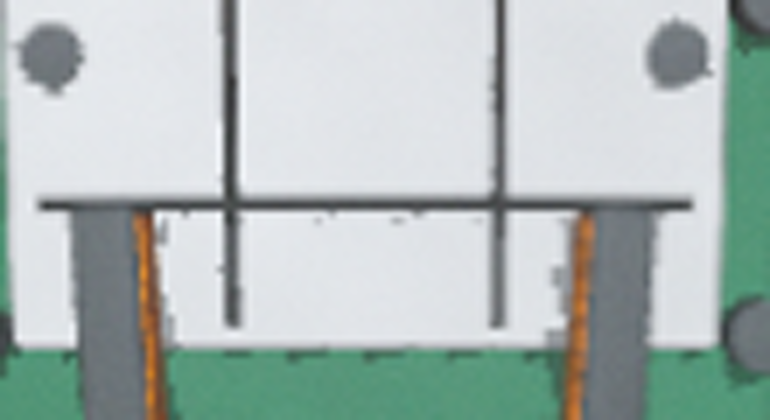

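The crop shows the tip ends inside the cross line at row ~205 on both sides, and the line is square to the view. The long lines are at x≈231 and 499. The carriage is set, so I'll go on to the pads.

Run:
```python
from h import *
f=np.load("pics/wrist5.npz");C=f["K"],f["d"],f["T"]
s=r.observe();R=np.array(s["eef_rot"])
p=ray(C,[[252.1,95],[212,95],[292,95]],[55,55,55]);print(s["tcp_pos"],(p-s["tcp_pos"])@R)
im=cv2.imread("pics/wrist5.png");hsv=cv2.cvtColor(im,cv2.COLOR_BGR2HSV)
m=cv2.inRange(hsv,(18,120,120),(32,255,255));m[:120]=0;m[230:]=0;m[:,:180]=0;m[:,330:]=0
n,_,st,ce=cv2.connectedComponentsWithStats(m)
for i in range(1,n):
  if st[i,4]>20:print(st[i],(ray(C,[ce[i]],[78.])-s["tcp_pos"])@R)
```

```text
[549.28063413  41.44688243 113.58649385] [[ 79.43589137  -1.36848824  58.60698423]
 [ 79.51649261 -28.7112522   58.55105747]
 [ 79.52623202  25.83541767  58.66267671]]
[214 153   7  39 204] [[ 30.52489659 -24.10271112  35.54615141]]
[283 153   8  39 215] [[30.62748296 20.90334334 35.63827519]]
```

```bash
python3 jog.py '15 -1 0 0 0 0;30 -1.7 0 0 0 0;30 -1.7 0 0 0 0;30 -1.7 20 0 0 0;30 -1.7 40 0 0 0;30 -1.7 50 0 0 0;30 -1.7 52.5 0 0 0;30 -1.7 52.5 0 0 0;30 -1.7 52.5 0 0 0'
python3 jog.py '0 0 0 0 0 0;0 0 0 0 0 0;0 0 0 0 0 0;0 0 0 0 0 0;0 0 0 0 0 0;0 0 0 0 0 0;0 0 0 0 0 0;0 0 0 0 0 0' 43 20
cat > look.py <<'E'
from h import *
import sys
k=sys.argv[1];C=cam("wrist");np.savez(f"pics/w{k}.npz",K=C[0],d=C[1],T=C[2])
im=read_camera("wrist")[:,:,::-1];cv2.imwrite(f"pics/w{k}.png",im)
s=r.observe();v=int(proj(C,[s["tcp_pos"]+np.array(s["eef_rot"])@[50,0,6]])[0,1])
print(v-35,s["tcp_pos"],s["ft_force"],s["finger_gap"])
cv2.imwrite(f"pics/c{k}.png",cv2.resize(im[v-35:v+35,205:305],None,fx=8,fy=8,interpolation=cv2.INTER_CUBIC))
E
python3 look.py 6
```

```text
time_s: 15.9
tcp_pos: [555.3, 71.2, 60.9]
eef_rot: [[0.253, 0.967, 0.002], [0.967, -0.253, -0.0], [0.0, 0.002, -1.0]]
ft_force: [-0.4, -0.6, -0.4]
finger_gap: 94.4
finger_force: 0.0
time_s: 16.7
tcp_pos: [554.7, 71.4, 60.0]
eef_rot: [[0.253, 0.967, 0.001], [0.967, -0.253, 0.0], [0.001, 0.0, -1.0]]
ft_force: [0.3, 1.2, -0.6]
finger_gap: 43.3
finger_force: 2.2
115 [554.67836366  71.42311871  59.97634655] [ 2.30360527  1.94727336 -0.60405704] 43.0213226620003
```

View pics/c6.png

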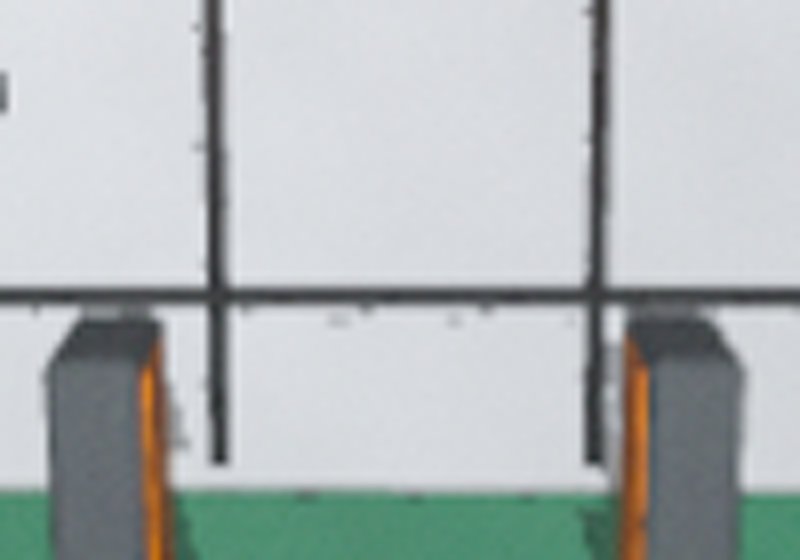

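The crop shows the lines at x=217 and 598, the cross line at row 295, and the tips' inner lower corners at (162,318) and (626,320).

```bash
cat > m.py <<'E'
from h import *
import sys
k,v0=sys.argv[1],int(sys.argv[2]);P=np.array(eval(sys.argv[3]),float)
f=np.load(f"pics/w{k}.npz");C=f["K"],f["d"],f["T"]
s=r.observe();R=np.array(s["eef_rot"])
q=(ray(C,(P+.5)/8-.5+[205,v0],[55,55,61,61])-s["tcp_pos"])@R
print(q,"lines mid",q[:2].mean(0)[:2],"tips mid",q[2:].mean(0)[:2],"gaps",q[1,1]-q[0,1],q[3,1]-q[2,1])
E
python3 m.py 6 115 '[[217,295],[598,296],[162,318],[626,320]]'
python3 m.py 6 115 '[[217,295],[598,296],[162,312],[626,312]]'
```

```text
[[ 49.42790853 -12.12360986   5.00135099]
 [ 49.37394265  14.04380177   5.01043514]
 [ 48.88241213 -15.41167296  -1.00011846]
 [ 48.76245221  15.49435519  -0.98942251]] lines mid [49.40092559  0.96009596] tips mid [4.88224322e+01 4.13411147e-02] gaps 26.1674116228074 30.90602814560043
[[ 49.42790853 -12.12360986   5.00135099]
 [ 49.37394265  14.04380177   5.01043514]
 [ 49.28642591 -15.4029501   -0.99987652]
 [ 49.30122186  15.48249131  -0.98910807]] lines mid [49.40092559  0.96009596] tips mid [4.92938239e+01 3.97706076e-02] gaps 26.1674116228074 30.88544140852256
```

```bash
python3 jog.py '0 0.3 0 0 0 0;0 0.6 0 0 0 0;0 0.6 0 0 0 0;0 0.6 0 0 0 0' 41.5 20
python3 jog.py '0 0 0 0 0 0;0 0 0 0 0 0;0 0 0 0 0 0;0 0 0 0 0 0;0 0 0 0 0 0;0 0 0 0 0 0' 40 20
python3 look.py 7
```

```text
time_s: 17.15
tcp_pos: [555.1, 71.3, 60.0]
eef_rot: [[0.253, 0.967, 0.0], [0.967, -0.253, 0.001], [0.001, 0.0, -1.0]]
ft_force: [0.9, 4.2, -0.3]
finger_gap: 41.5
finger_force: 2.9
time_s: 17.75
tcp_pos: [555.1, 71.3, 60.0]
eef_rot: [[0.253, 0.967, 0.0], [0.967, -0.253, 0.001], [0.001, 0.0, -1.0]]
ft_force: [1.6, 4.9, -0.5]
finger_gap: 39.8
finger_force: 3.8
115 [555.15528724  71.33897952  60.0105205 ] [ 1.21430036  5.02100738 -0.67334097] 40.251776174251056
```

View pics/c7.png

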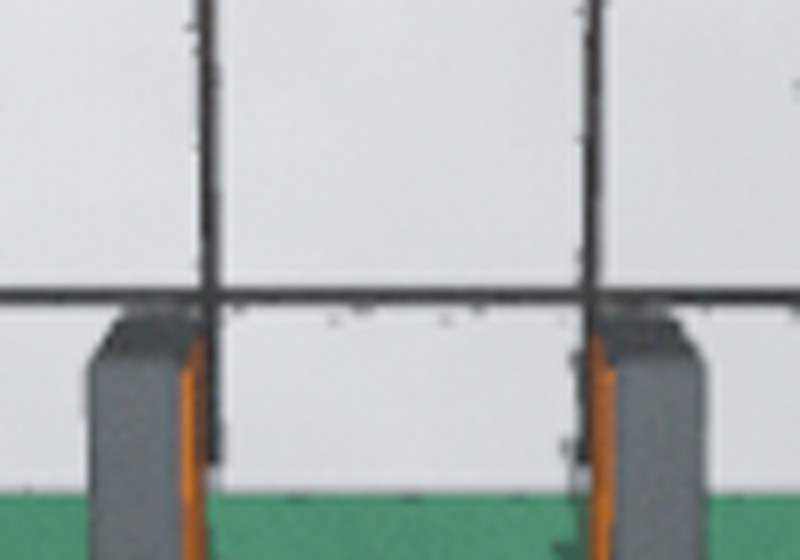

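The crop shows the lines at x≈210 and 593, with the tips' inner corners at about (206,315) and (590,315), so each tip stands over its own line.

```bash
python3 m.py 7 115 '[[210,295],[592,296],[206,315],[590,315]]'
python3 - <<'E'
from h import *
g=cv2.imread("pics/w7.png")
for rr in (150,154,155,156):print(rr,g[rr,226:234].tolist(),g[rr,274:283].tolist())
E
```

```text
[[ 49.41255666 -12.63963793   5.04095673]
 [ 49.35961611  13.59723358   5.04387206]
 [ 49.06560443 -12.50899739  -0.95925355]
 [ 49.0809849   13.05409575  -0.95636992]] lines mid [49.38608639  0.47879783] tips mid [49.07329466  0.27254918] gaps 26.236871511003077 25.56309314047227
150 [[199, 195, 191], [198, 193, 190], [198, 195, 191], [186, 182, 178], [91, 86, 83], [73, 70, 65], [132, 130, 125], [198, 193, 189]] [[191, 188, 184], [193, 188, 186], [176, 173, 170], [113, 112, 109], [65, 67, 64], [113, 111, 109], [172, 168, 165], [191, 187, 184], [193, 188, 187]]
154 [[85, 81, 80], [83, 83, 78], [98, 95, 90], [112, 109, 106], [76, 73, 72], [67, 66, 62], [129, 127, 123], [203, 200, 196]] [[216, 211, 208], [206, 202, 199], [213, 209, 206], [171, 168, 164], [66, 62, 59], [69, 68, 67], [88, 85, 78], [95, 92, 87], [87, 84, 81]]
155 [[81, 78, 73], [77, 74, 68], [79, 78, 76], [76, 74, 67], [72, 70, 68], [67, 64, 59], [128, 124, 120], [206, 203, 199]] [[213, 209, 206], [205, 200, 197], [215, 211, 207], [172, 168, 165], [61, 59, 58], [70, 67, 65], [74, 69, 66], [78, 74, 71], [71, 73, 67]]
156 [[81, 78, 74], [77, 75, 71], [76, 76, 72], [71, 69, 73], [59, 57, 60], [64, 62, 56], [147, 143, 139], [226, 222, 218]] [[220, 216, 212], [220, 215, 213], [213, 209, 205], [171, 167, 165], [62, 62, 64], [64, 65, 76], [69, 68, 61], [74, 71, 67], [79, 74, 72]]
```

```bash
python3 jog.py '0 0.13 0 0 0 0;0 0.13 0 0 0 0;0 0.13 0 0 0 0;0 0.13 0 0 0 0;0 0.13 0 0 0 0;0 0.13 0 0 0 0;0 0.13 0 0 0 0;0 0.13 0 0 0 0' 40.2 20
python3 - <<'E'
from h import *
print(np.mean([(read_camera("wrist"),r.observe()["finger_gap"])[1] for _ in range(6)]))
print(ticket.hand_in())
E
```

```text
time_s: 18.6
tcp_pos: [555.2, 71.3, 60.0]
eef_rot: [[0.253, 0.967, 0.0], [0.967, -0.253, 0.001], [0.001, -0.0, -1.0]]
ft_force: [1.7, 5.3, -0.3]
finger_gap: 40.4
finger_force: 3.7
40.19908417303242
the job is handed in; nothing more can be done
None
```

The job is handed in with the gripper still holding: the tip ends are within about 0.5 mm of the red plate's cross line, and the fingers are squeezed to 40.2 mm over the pads, a tip gap of about 26 mm with each tip over its own long line.

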